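# Line up the wing stud and hold the hatch cover pressed on its seal

## Robot

A 7-joint arm with a two-finger parallel gripper is mounted at the origin on a cart in front of the work surface, level with it; the furniture and walls round the work are solid. World frame = base frame: x ahead of the robot, y to its left, z up, the work surface at z = 0. Lengths are in mm, angles in rad, forces in N, time in s.
With the tool pointing down it reaches from about 400 to 850 mm from the base axis. Payload 10.4 kg.
Tool frame: the origin (TCP) lies on the centre line of the jaws, within the pads' length; the fingertips stand 8 mm ahead of it and the grasp point (between the pads) lies 11 mm behind it (robot.tip_extent is the distance from the TCP to the fingertips, in mm); z points along the fingers, y is the line along which they close (so a half turn about z gives the same grasp; the last joint's range is limited). The gripper opens to 85 mm and grips with 20 to 120 N. Pads are 22 mm wide; open, the fingers measure 114 mm over their backs; the gripper's body (76 mm by 85 mm) begins 54 mm behind the grasp point. The pads swing forward as they close: fully open they stand 13 mm farther back than shut.
Start: joints at [1.196, 0.332, -0.065, 1.46, 0.022, 1.35, -0.088], TCP at [215.391, -586.737, 210.138] pointing down, gripper open.
Joint ranges: [-2.6, 2.6], [-0.5, 2.12], [-1.47, 1.34], [0.16, 2.42], [-1.27, 4.41], [0.06, 2.06], [-2.6, 2.6]. Speed limits (rad/s): [2.22, 2.22, 2.79, 2.79, 3.14, 3.14, 3.14].

## Interface

Orientations are given as [roll, pitch, yaw] about the fixed x, y, z axes, in that order (R = Rz(yaw) Ry(pitch) Rx(roll)).
In Python, from cell import robot gives the robot as it stands.
- The arm moves only by the tool servo_tool, never from a script. Its argument "deltas" is a list of rows, each a list of 7 numbers: the turn, a rotation vector about the tool's x, y, z in degrees, then the shift along the tool's x, y, z in m, then the finger opening in m, from 0 to 0.0854. A call has 1 to 20 rows; each row is the pose to reach, as a shift and turn from the pose commanded when the call began, along the tool's axes at that moment; what a row does not reach only later rows make up. A row lasts 1/10 s, in which the tool goes at most 50 mm and 8.59 degrees, less where a joint would pass 70% of its speed; a pose out of reach is approached as far as the arm can. A call with a gripper value outside its range is refused whole. The fingers move at their own pace and stop on an object; "newtons" is the grip in N (left out, the last holds). Time passes only in rows, so rows that repeat a pose let the fingers close. It gives the time, the measured TCP pose, the force, the opening and the grip force at its end, in the units of the state.
- robot.sense(): the state, without advancing time (a new reading comes with each control period).
- robot.get_image(name): name is "side" or "top"; returns a dict with "frame" (480x640x3 uint8, red, green, blue), "intrinsics" (3x3 intrinsics, pixels), "R" (3x3) and "t" (3): a world point X has camera coordinates R X + t. Camera axes: x right, y down, z forward; pixel columns grow to the right and rows downward; lengths in mm; the calibration is good to about 2 mm. A picture is of the moment at which its call begins. There is no depth.
- robot.finish_job(): hands the job in; it is judged then, once.
The state is a dict: "time_s": time; "joint_positions": joint angles; "qvel": joint speeds; "joint_torque": joint torques, N m; "eef_pos": TCP position; "tcp_rot": TCP orientation; "ft_force": force on the tool from outside, world axes, zero at the start; "wrist_torque": the same for the moment, N m; "width": finger opening in mm; "grasp_force": force on a finger pad.
Only numpy, scipy, OpenCV 4.12 (cv2) and the standard library are available. Lean on these libraries where they do the work, as an engineer would, in place of code of your own. Each camera call takes 0.05 s, during which the arm holds its last target. There are 200 camera calls.

## Task

Turn the wing stud in the hatch of the bag sealer's base until it is in line with the long side of the hatch, and only then pick up the steel cover and set it inside the rim, with the wing standing up through its slot. Press the cover down on the sprung seal until it is flush with the rim, and finish while holding it pressed down there, so that a colleague can lock it: do not let go. Leave the cakes, timer and tape roll where they are.

Things in the scene. Friction and masses are not known exactly. Their poses are not given: they have to be found in the camera images.
- base: Grey low base unit of the bag sealer, fixed on the work surface, left or right: block 150 (its x) x 200 (its y) x 30 mm high. Origin: centre of its underside; z up. On its top an aluminium rim stands 13 mm high, 8 mm thick, 122 x 172 mm inside, its top edge 43 mm above the origin. Inside the rim lie the rubber seal and, in the middle, the wing stud.
- seat (a point): Fixed point on the base, 42 mm above its origin on the hatch centre: middle of the plane of the seal's top face at rest. Axes as the base's. The cover's origin belongs over this point, its long side along the base's y; inside the rim it has 6 mm to spare on each side.
- seal (a joint): How far the black rubber seal (rectangular ring, 108 x 158 mm outside, 80 x 130 inside) is pressed down, m: 0 at rest (top 42 mm above the base's origin), 0.006 at its stop, where the 7 mm cover plate is flush with the rim. Springy: the cover's weight (about 3 N) does not move it, some 3 N of push more starts it, about 10 N of push presses it home; let go, it rises again.
- wing (a joint): Angle of the wing stud about the upright axis through the hatch centre, rad, counter-clockwise from above: 0 = bar across the hatch (along the base's x), 1.571 = in line with the hatch's long side (base's y), as the cover's slot needs it. Starts at 0.15 to 0.75; turn it counter-clockwise; it would go on to a stop at 2.0, so stop in line. Stiff by 0.06 N m; stays where left.
- wing_grip (a point): Centre of the wing bar's top face, on the turning axis, 70 mm above the base's origin; turns with the wing, x along the bar. The dark steel bar is 40 mm long, 12 mm thick, 26 mm tall (44 to 70 mm above the base's origin), on a 16 mm stem; pinch it across its thickness from above. Round it nothing is higher than the rim (43 mm).
- cover: Loose steel hatch cover lying flat on the work surface, 0.24 to 0.40 kg: plate 110 (its x) x 160 (its y) x 7 mm. Origin: centre of its underside, z up. Through its middle goes a slot 22 mm (x) by 54 mm (y) for the wing, which stands at most 34 mm above the cover's origin when the cover is home. A black bridge handle stands over the slot. Same after a half turn.
- cover_grip (a point): Centre of the cover's handle bar, 60 mm above the cover's origin, x along the bar: 80 mm long (across the slot, along the cover's x), 14 mm thick, 52 to 68 mm above the cover's origin, on two legs 8 x 14 mm at x = +-36 mm. Pinch it across its thickness from above.
- cake_plain_00: Bystander, to be left alone: plain ring cake, 81x76x36 mm; origin at the centre of its underside.
- cake_choc_03: Bystander, to be left alone: ring cake with chocolate chips, 78x78x34 mm; origin at the centre of its underside.
- timer: Bystander, to be left alone: small white pocket timer, 70x66x21 mm; origin at the centre of its underside.
- tape_roll: Bystander, to be left alone: roll of beige tape lying flat, 103x101x25 mm; origin at the centre of its underside.
Not all that is in view belongs to the job. Leave any brown look-alike of the cover alone.

How it is judged:
By the outcome, as a careful person would: the job done as asked, in the order asked, and still so for the second after the job is handed in, while the arm keeps its last pose, push and grip.
It also fails if it takes over 54 s, if anything falls off the work surface, if the arm or the gripper's body presses on something with over 40 N, if the wrist force passes 120 N, or if a joint passes its speed limit or range.

## Working session

There is one attempt and no reset: what is moved stays moved. The work goes in short steps, Python scripts to look and compute and a tool call to move; the robot and the scene stay as the last step left them, time stands still between calls to the robot, and variables do not carry over. Pictures are saved under pics/ and viewed, at most 10 in all, crops included, and the job is handed in when it is done.

Besides the shell and the picture viewer there is one more tool, called after ">>>" in YAML: its name, and indented under it one key for each argument. servo_tool: Moves the arm, as the interface text tells. Its arguments: {"type":"object","properties":{"deltas":{"type":"array"},"newtons":{"type":"number"}},"required":["deltas"]}

```bash
mkdir -p pics; cat > h.py <<'E'
import numpy as np, cv2
from cell import robot
def grab(n):
    d=robot.get_image(n); return np.array(d["frame"]),np.array(d["intrinsics"]),np.array(d["R"]),np.array(d["t"])
def ray(px,K,R,t,z):
    p=np.atleast_2d(np.asarray(px,float)); h=np.c_[p,np.ones(len(p))]
    d=(R.T@np.linalg.inv(K)@h.T).T; c=-R.T@t
    return c+d*((z-c[2])/d[:,2])[:,None]
def proj(X,K,R,t):
    c=(R@np.atleast_2d(X).T).T+t; u=(K@c.T).T; return u[:,:2]/u[:,2:]
def save(n,im): cv2.imwrite("pics/"+n,cv2.cvtColor(im,cv2.COLOR_RGB2BGR))
E
python3 - <<'E'
from h import *
for n in("top","side"):
    f,K,R,t=grab(n); save(n+"0.png",f); print(n,K.round(1).tolist(),(-R.T@t).round(),R.round(2).tolist())
s=robot.sense(); print(s)
E
```

```text
top [[433.5, 0.0, 314.5], [0.0, 433.5, 239.1], [0.0, 0.0, 1.0]] [ 454.   92. 1460.] [[0.0, -1.0, 0.0], [-1.0, -0.0, -0.07], [0.07, -0.0, -1.0]]
side [[590.5, 0.0, 316.2], [0.0, 590.5, 239.6], [0.0, 0.0, 1.0]] [  599. -1655.  1024.] [[1.0, 0.02, 0.0], [0.01, -0.48, -0.88], [-0.02, 0.88, -0.48]]
{'time_s': 0.1, 'joint_positions': array([ 1.19639565,  0.33279657, -0.06469825,  1.46082006,  0.02158805,
        1.34989484, -0.08851855]), 'qvel': array([ 2.20362243e-03, -2.93825612e-03, -8.92418296e-04, -1.57340709e-03,
       -9.55129617e-04,  9.34661957e-05, -6.98736867e-04]), 'joint_torque': array([ 2.65656890e-03, -6.26746488e+01,  5.00444812e-02, -3.92432141e+01,
        1.63156504e-02,  6.94530216e-03, -1.24539653e-06]), 'eef_pos': array([ 215.24959776, -586.39832197,  209.42085419]), 'tcp_rot': array([-3.14036939e+00,  4.29654032e-05,  3.51796311e-01]), 'ft_force': array([0.15436553, 0.35113486, 0.31695165]), 'wrist_torque': array([-0.03376219,  0.00245305, -0.00392564]), 'grasp_force': 0.0, 'width': 85.76305202349529}
```

View pics/top0.png

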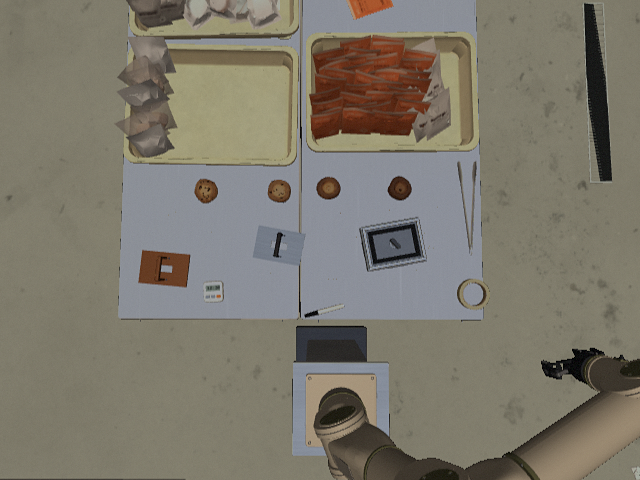

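View pics/side0.png

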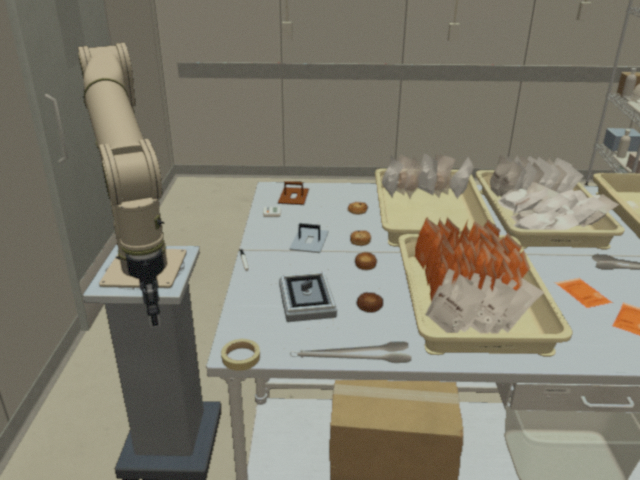

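```bash
python3 - <<'E'
from h import *
f,K,R,t=grab("top")
g=f.max(2)
m=np.zeros(g.shape,np.uint8)
m[210:280,240:440]=(g[210:280,240:440]<75)*255
cs,_=cv2.findContours(m,cv2.RETR_CCOMP,cv2.CHAIN_APPROX_NONE)
for c in cs:
    if len(c)>12:
        r=cv2.minAreaRect(c);b=cv2.boxPoints(r)
        z=42 if r[0][0]>340 else 68
        P=ray(b,K,R,t,z)[:,:2]
        print(np.round(r[0],1),P.mean(0).round(1),[np.round(np.linalg.norm(P[i]-P[i-1]),1) for i in(1,2)],[np.degrees(np.arctan2(*(P[i]-P[i-1])[::-1])).round(1) for i in (1,2)])
fs=f
a=cv2.resize(f[205:285,235:345],None,fx=7,fy=7,interpolation=cv2.INTER_CUBIC)
b=cv2.resize(f[205:285,345:455],None,fx=7,fy=7,interpolation=cv2.INTER_CUBIC)
save("crop.png",cv2.resize(np.hstack([a[:, :],b]),(800,291)))
save("cc.png",np.vstack([a[:,:770],b[:,:770]])[:,:].copy() if 0 else cv2.resize(np.vstack([a,b]),(412,600)))
E
```

```text
[299.  272.5] [446.6 135.3] [np.float64(0.0), np.float64(41.5)] [np.float64(0.0), np.float64(0.3)]
[366.4 266. ] [468.1 -83.9] [np.float64(2.6), np.float64(26.2)] [np.float64(-78.6), np.float64(-169.0)]
[394.8 243.3] [ 542.8 -177.3] [np.float64(16.4), np.float64(41.5)] [np.float64(-45.2), np.float64(-135.3)]
[277.5 244.5] [536.2 204.7] [np.float64(76.9), np.float64(16.7)] [np.float64(-10.3), np.float64(-100.7)]
[362.2 244.5] [538.7 -70.5] [np.float64(4.0), np.float64(103.5)] [np.float64(-79.2), np.float64(-169.7)]
[393.7 243.7] [ 541.4 -174. ] [np.float64(161.4), np.float64(109.3)] [np.float64(-79.8), np.float64(-170.8)]
[393.6 243.6] [ 541.8 -173.6] [np.float64(133.5), np.float64(85.9)] [np.float64(-79.5), np.float64(-170.5)]
```

View pics/crop.png

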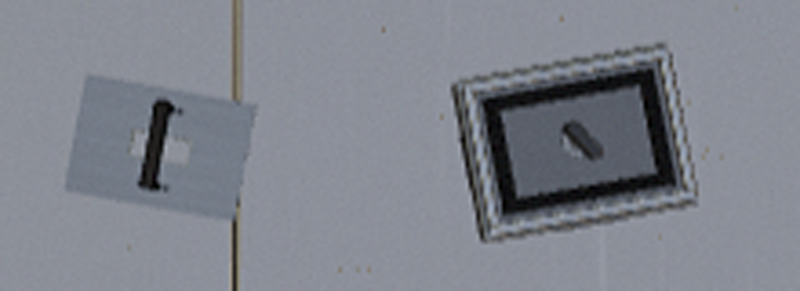

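Top view: the base is at about px (394,244), 161x109 mm seal outline, yaw ≈ 10.3°. The wing lies at ≈ 45° world. The grey cover's handle is at px (277,244), direction −10.3°. I'll cross-check against the side view and work out the first move.

```bash
cat >> h.py <<'E'
def row(xyz,yaw,deg=None):
    """shift/turn in tool axes (tool down) from the present pose to xyz [mm], yaw [deg]"""
    s=robot.sense(); p=s["eef_pos"]; y0=s["tcp_rot"][2]
    c,sn=np.cos(y0),np.sin(y0); d=np.array(xyz)-p
    dy=(yaw-np.degrees(y0)+180)%360-180
    print("t%.1f pos"%s["time_s"],p.round(1),"rpy",np.degrees(s["tcp_rot"]).round(2),"F",s["ft_force"].round(1),"w%.1f g%.1f"%(s["width"],s["grasp_force"]))
    print("  turn z",round(-dy,2),"shift m",np.round([(c*d[0]+sn*d[1])/1e3,(sn*d[0]-c*d[1])/1e3,-d[2]/1e3],4))
E
python3 - <<'E'
from h import *
f,K,R,t=grab("side")
g=f.max(2)
for (x0,x1,y0,y1,th,nm) in((275,340,268,325,75,"base"),(288,330,220,255,75,"cover")):
    m=np.zeros(g.shape,np.uint8); m[y0:y1,x0:x1]=(g[y0:y1,x0:x1]<th)*255
    for c in cv2.findContours(m,cv2.RETR_CCOMP,cv2.CHAIN_APPROX_NONE)[0]:
        if len(c)>12:
            q=c[:,0].astype(float)
            for z in ((42,70) if nm=="base" else (60,68)):
                P=ray(q,K,R,t,z)[:,:2].astype(np.float32); r=cv2.minAreaRect(P); print(nm,z,len(c),np.round(r[0],1),np.round(r[1],1),round(r[2],1), "bb",q.min(0),q.max(0))
print(proj([[541.6,-173.8,42],[536,204,68]],K,R,t))
row([541.6,-173.8,150],45)
E
```

```text
base 42 102 [ 559.2 -308.1] [137.2  18.9] 10.6 bb [287. 313.] [335. 320.]
base 70 102 [ 560.3 -346.5] [133.3  18.3] 10.6 bb [287. 313.] [335. 320.]
base 42 124 [ 540.3 -176.1] [105.2 156.9] 10.4 bb [286. 275.] [327. 306.]
base 70 124 [ 541.9 -218.3] [102.2 152.4] 10.4 bb [286. 275.] [327. 306.]
base 42 125 [ 541.  -180.7] [ 86.9 133.6] 10.4 bb [290. 278.] [323. 304.]
base 70 125 [ 542.6 -222.8] [ 84.4 129.8] 10.4 bb [290. 278.] [323. 304.]
cover 60 79 [536.4 169. ] [ 71.2 104.1] 1.1 bb [299. 224.] [319. 238.]
cover 68 79 [536.9 153.9] [ 70.6 103.3] 1.1 bb [299. 224.] [319. 238.]
[[306.71808526 289.48699261]
 [309.02752486 224.21124955]]
t0.2 pos [ 215.3 -586.5  209.7] rpy [-179.96    0.     20.15] F [ 0.1  0.8 -0.6] w85.6 g0.0
  turn z -24.85 shift m [ 0.4485 -0.275   0.0597]
```

>>> servo_tool:
  deltas:
    - [0,0,-5,0.03,-0.02,0,0.045]
    - [0,0,-25,0.448,-0.275,0.05,0.045]
    - [0,0,-25,0.448,-0.275,0.05,0.045]
    - [0,0,-25,0.448,-0.275,0.05,0.045]
    - [0,0,-25,0.448,-0.275,0.05,0.045]
    - [0,0,-25,0.448,-0.275,0.05,0.045]
    - [0,0,-25,0.448,-0.275,0.05,0.045]
    - [0,0,-25,0.448,-0.275,0.05,0.045]
    - [0,0,-25,0.448,-0.275,0.05,0.045]
    - [0,0,-25,0.448,-0.275,0.05,0.045]
    - [0,0,-25,0.448,-0.275,0.05,0.045]
    - [0,0,-25,0.448,-0.275,0.05,0.045]
    - [0,0,-25,0.448,-0.275,0.05,0.045]
    - [0,0,-25,0.448,-0.275,0.05,0.045]
    - [0,0,-25,0.448,-0.275,0.05,0.045]

```text
time_s: 1.7
eef_pos: [540.6, -175.7, 160.2]
tcp_rot: [3.141, 0.001, 0.786]
ft_force: [-1.0, -0.3, 0.0]
width: 45.0
grasp_force: 0.0
```

```bash
python3 - <<'E'
from h import *
f,K,R,t=grab("side")
print("axis px z54,70,160:",proj([[541,-175,54],[541,-175,70],[541,-175,160]],K,R,t).round(1))
x0,y0=255,210; save("side1.png",cv2.resize(f[y0:y0+110,x0:x0+110],None,fx=5,fy=5,interpolation=cv2.INTER_CUBIC))
row([541,-175,54],45)
E
```

```text
axis px z54,70,160: [[306.5 286.3]
 [306.5 281.8]
 [306.4 255.7]]
t1.8 pos [ 540.6 -175.6  160.3] rpy [1.7997e+02 2.0000e-02 4.5030e+01] F [-0.6  0.5 -1.4] w44.4 g0.0
  turn z 0.03 shift m [ 0.0007 -0.0002  0.1063]
```

View pics/side1.png

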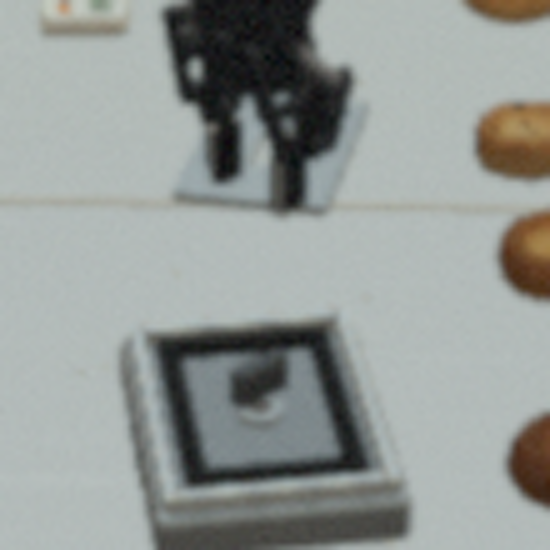

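The side view shows the wing top at px ≈ (307,283), which matches the computed axis (306.5,282), with the open jaws above and straddling it. Going down to pinch.

>>> servo_tool:
  deltas:
    - [0,0,0,0,0,0.03,0.045]
    - [0,0,0,0,0,0.06,0.045]
    - [0,0,0,0,0,0.08,0.045]
    - [0,0,0,0,0,0.095,0.045]
    - [0,0,0,0,0,0.106,0.045]
    - [0,0,0,0,0,0.106,0.045]
    - [0,0,0,0,0,0.106,0.0]
    - [0,0,0,0,0,0.106,0.0]
    - [0,0,0,0,0,0.106,0.0]
    - [0,0,0,0,0,0.106,0.0]
    - [0,0,0,0,0,0.106,0.0]
    - [0,0,0,0,0,0.106,0.0]
  newtons: 30

```text
time_s: 2.95
eef_pos: [541.3, -174.2, 54.3]
tcp_rot: [3.141, -0.0, 0.788]
ft_force: [-0.1, 0.4, -0.9]
width: 0.5
grasp_force: 0.0
```

```bash
python3 - <<'E'
from h import *
print(robot.sense())
f,K,R,t=grab("side")
x0,y0=265,220; a=cv2.resize(f[y0:y0+100,x0:x0+80],None,fx=5,fy=5,interpolation=cv2.INTER_CUBIC)
f,K,R,t=grab("top")
x0,y0=355,205; b=cv2.resize(f[y0:y0+100,x0:x0+80],None,fx=5,fy=5,interpolation=cv2.INTER_CUBIC)
save("s2.png",np.hstack([a,b]))
E
```

```text
{'time_s': 2.95, 'joint_positions': array([ 0.60246164,  0.38553975, -0.44403502,  1.76640223,  0.18952117,
        1.03160415, -0.69351455]), 'qvel': array([-2.54647570e-04,  2.99086466e-03,  8.64913860e-05,  7.28346097e-04,
       -7.50807137e-04,  2.39122914e-04,  9.30287836e-04]), 'joint_torque': array([ 1.26545849e-03, -5.80131197e+01, -5.44495627e+00, -3.38999927e+01,
        1.45514956e-02,  1.53191362e-03,  5.65718983e-04]), 'eef_pos': array([ 541.27328538, -174.22962333,   54.27548923]), 'tcp_rot': array([ 3.14129400e+00, -6.68008902e-05,  7.88123624e-01]), 'ft_force': array([-0.06285896,  0.37558938, -0.88050793]), 'wrist_torque': array([-0.01610261, -0.00780736, -0.00581036]), 'grasp_force': 0.0, 'width': 0.4551345565816591}
```

View pics/s2.png

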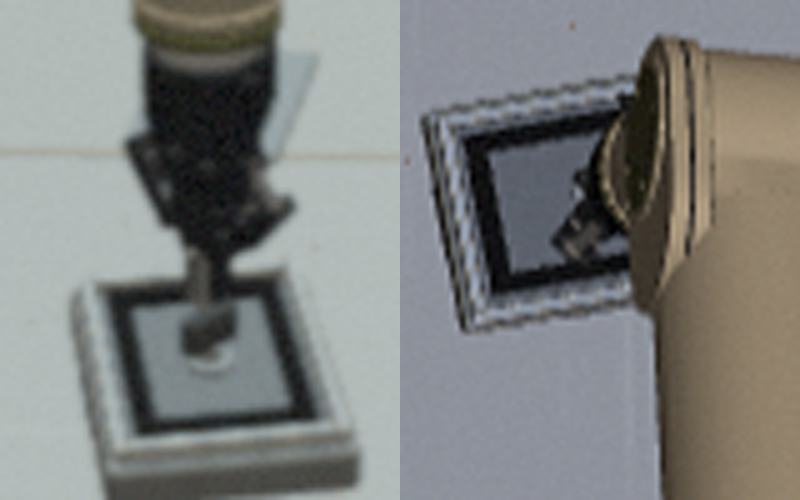

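```bash
python3 - <<'E'
from h import *
print(robot.tip_extent,[a for a in dir(robot) if a[0]!='_'])
f,K,R,t=grab("side")
print(proj([[541.3,-174.2,z] for z in (46,54,70,76)],K,R,t).round(1).tolist())
print(f[262:296,304:310].mean(2).round().astype(int))
E
```

```text
8.0 ['MotionError', 'finish_job', 'get_image', 'sense', 'tip_extent']
[[306.6, 288.4], [306.6, 286.2], [306.6, 281.7], [306.6, 280.0]]
[[ 24  20  28  24  30  32]
 [ 23  26  28  28  29  30]
 [ 23  29  22  23  28  29]
 [ 29  25  19  22  24  30]
 [ 26  30  27  27  34  39]
 [ 21  26  24  28  38  45]
 [ 20  27  26  27  32  31]
 [ 47  30  20  28  29  24]
 [ 68  33  23  21  22  27]
 [ 68  46  35  25  24  35]
 [ 65  66  55  36  27  26]
 [ 66  75  63  34  25  34]
 [ 69  73  61  35  27  23]
 [ 68  73  61  38  25  24]
 [ 66  79  64  38  30  25]
 [ 66  76  62  42  23  27]
 [ 66  77  59  41  31  30]
 [ 72  74  67  42  34  44]
 [ 81  80  74  61  60  64]
 [ 98  88  82  75  77  74]
 [103  87  83  80  74  65]
 [ 86  82  78  69  62  53]
 [ 77  69  60  58  46  42]
 [ 63  54  47  45  43  40]
 [ 50  47  43  43  44  43]
 [ 39  43  45  38  38  49]
 [ 44  41  41  50  70  84]
 [ 44  46  58  77 103 126]
 [ 55  63  67  86 108 133]
 [ 98  94  93  94 111 140]
 [137 128 122 124 136 148]
 [132 141 139 138 144 141]
 [115 121 119 116 118 119]
 [125 117 118 114 116 120]]
```

```bash
python3 - <<'E'
from h import *
f,K,R,t=grab("side")
print(proj([[215.3,-586.5,z] for z in (189,202,210,215,230,240)],K,R,t).round(1).tolist())
s=cv2.cvtColor(cv2.imread("pics/side0.png"),cv2.COLOR_BGR2RGB)
a=cv2.resize(s[235:335,110:190],None,fx=5,fy=5,interpolation=cv2.INTER_CUBIC)
s=cv2.cvtColor(cv2.imread("pics/top0.png"),cv2.COLOR_BGR2RGB)
f,K,R,t=grab("top")
print(proj([[215.3,-586.5,z] for z in (202,210,215,230,240)],K,R,t).round(1).tolist())
b=cv2.resize(s[330:430,530:610],None,fx=5,fy=5,interpolation=cv2.INTER_CUBIC)
save("s3.png",np.hstack([a,b]))
E
```

```text
[[156.7, 333.5], [156.0, 328.9], [155.5, 326.1], [155.3, 324.3], [154.4, 318.9], [153.8, 315.2]]
[[549.5, 354.4], [551.1, 355.0], [552.0, 355.3], [555.0, 356.4], [557.0, 357.1]]
```

View pics/s3.png

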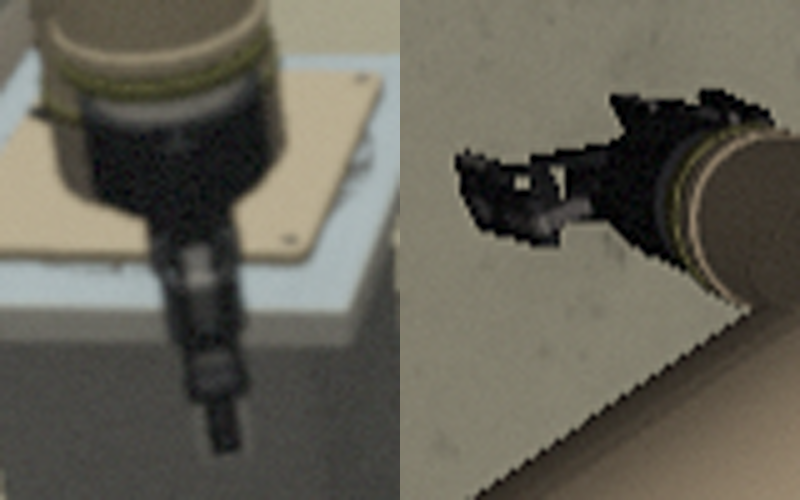

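Both views of the start pose put the real fingertips about 20–25 mm higher than stated. This agrees with the jaws closing just above the bar (tips at px row 280, where the bar's top is). I'll reopen, go lower in steps while watching the force, and pinch again.

>>> servo_tool:
  deltas:
    - [0,0,0,0,0,0,0.04]
    - [0,0,0,0,0,0,0.04]
    - [0,0,0,0,0,0,0.04]
    - [0,0,0,0,0,0,0.04]
    - [0,0,0,0,0,0.004,0.04]
    - [0,0,0,0,0,0.008,0.04]
    - [0,0,0,0,0,0.012,0.04]
    - [0,0,0,0,0,0.016,0.04]
    - [0,0,0,0,0,0.016,0.04]

```text
time_s: 4.1
eef_pos: [540.7, -174.1, 37.3]
tcp_rot: [-3.141, 0.0, 0.788]
ft_force: [0.6, 0.4, -0.4]
width: 39.8
grasp_force: 0.0
```

>>> servo_tool:
  deltas:
    - [0,0,0,0,0,0,0.0]
    - [0,0,0,0,0,0,0.0]
    - [0,0,0,0,0,0,0.0]
    - [0,0,0,0,0,0,0.0]
    - [0,0,0,0,0,0,0.0]
    - [0,0,0,0,0,0,0.0]
  newtons: 20

```text
time_s: 4.7
eef_pos: [541.3, -174.2, 38.3]
tcp_rot: [3.141, -0.0, 0.788]
ft_force: [-1.0, 0.5, 4.2]
width: 11.2
grasp_force: 25.2
```

Bar gripped (11 mm). Turning it 55° counter-clockwise.

>>> servo_tool:
  deltas:
    - [0,0,-4,0,0,0,0.0]
    - [0,0,-9,0,0,0,0.0]
    - [0,0,-14,0,0,0,0.0]
    - [0,0,-19,0,0,0,0.0]
    - [0,0,-24,0,0,0,0.0]
    - [0,0,-29,0,0,0,0.0]
    - [0,0,-34,0,0,0,0.0]
    - [0,0,-39,0,0,0,0.0]
    - [0,0,-44,0,0,0,0.0]
    - [0,0,-49,0,0,0,0.0]
    - [0,0,-53,0,0,0,0.0]
    - [0,0,-55.2,0,0,0,0.0]
    - [0,0,-55.2,0,0,0,0.0]
    - [0,0,-55.2,0,0,0,0.0]
  newtons: 30

```text
time_s: 6.1
eef_pos: [542.2, -174.5, 38.4]
tcp_rot: [3.139, 0.001, 1.75]
ft_force: [5.6, -1.1, -1.9]
width: 10.8
grasp_force: 30.4
```

>>> servo_tool:
  deltas:
    - [0,0,0,0,0,0,0.05]
    - [0,0,0,0,0,0,0.05]
    - [0,0,0,0,0,0,0.05]
    - [0,0,0,0,0,0,0.05]
    - [0,0,0,0,0,-0.03,0.05]
    - [0,0,0,0,0,-0.07,0.05]
    - [0,0,0,0,0,-0.11,0.05]
    - [0,0,0,0,0,-0.14,0.05]
    - [0,0,0,0,0,-0.14,0.05]

```text
time_s: 7.0
eef_pos: [543.3, -174.6, 182.7]
tcp_rot: [3.136, 0.004, 1.751]
ft_force: [0.6, 0.7, -0.5]
width: 50.4
grasp_force: 0.0
```

```bash
python3 - <<'E'
from h import *
row([536,203,180],169.7)
E
```

```text
t7.0 pos [ 543.3 -174.6  182.7] rpy [179.67   0.22 100.35] F [ 0.6  0.7 -0.5] w50.4 g0.0
  turn z -69.35 shift m [0.3727 0.0606 0.0027]
```

>>> servo_tool:
  deltas:
    - [0,0,-6,0.03,0.005,0,0.05]
    - [0,0,-12,0.07,0.012,0,0.05]
    - [0,0,-19,0.11,0.018,0,0.05]
    - [0,0,-26,0.15,0.025,0,0.05]
    - [0,0,-33,0.19,0.031,0,0.05]
    - [0,0,-40,0.23,0.038,0,0.05]
    - [0,0,-47,0.27,0.044,0,0.05]
    - [0,0,-54,0.31,0.05,0,0.05]
    - [0,0,-61,0.345,0.056,0,0.05]
    - [0,0,-66,0.363,0.059,0,0.05]
    - [0,0,-69.4,0.373,0.061,0.003,0.05]
    - [0,0,-69.4,0.373,0.061,0.003,0.05]
    - [0,0,-69.4,0.373,0.061,0.003,0.05]

```text
time_s: 8.3
eef_pos: [534.0, 203.1, 174.5]
tcp_rot: [-3.141, -0.001, 2.961]
ft_force: [-0.3, -0.4, -0.3]
width: 50.3
grasp_force: 0.0
```

```bash
python3 - <<'E'
from h import *
f,K,R,t=grab("top"); g=f.max(2)
m=np.zeros(g.shape,np.uint8); m[232:256,378:410]=(g[232:256,378:410]<80)*255
for c in cv2.findContours(m,cv2.RETR_EXTERNAL,cv2.CHAIN_APPROX_NONE)[0]:
    if len(c)>8:
        P=ray(c[:,0],K,R,t,60)[:,:2].astype(np.float32); r=cv2.minAreaRect(P); print("wing",np.round(r[0],1),np.round(r[1],1),round(r[2],1))
        ys,xs=np.nonzero(m); Q=ray(np.c_[xs,ys],K,R,t,60)[:,:2]; w,v=np.linalg.eigh(np.cov(Q.T)); print("pca",np.degrees(np.arctan2(v[1,1],v[0,1]))%180)
a=cv2.resize(f[205:285,355:435],None,fx=5,fy=5,interpolation=cv2.INTER_CUBIC)
f,K,R,t=grab("side")
b=cv2.resize(f[180:260,270:350],None,fx=5,fy=5,interpolation=cv2.INTER_CUBIC)
save("s4.png",np.hstack([a,b]))
row([536,203,60],169.7)
E
```

```text
wing [ 505.3 -203.4] [ 3.2 32.4] 0.1
pca 48.571389282478
wing [ 541.3 -173.5] [13.3 43.1] 7.3
pca 48.571389282478
wing [ 574.9 -142.6] [ 6.5 45.5] 0.2
pca 48.571389282478
t8.4 pos [534.4 202.5 174.9] rpy [-179.96   -0.    169.59] F [-0.1 -0.  -0.1] w50.0 g0.0
  turn z -0.11 shift m [-0.0015  0.0008  0.1149]
```

View pics/s4.png

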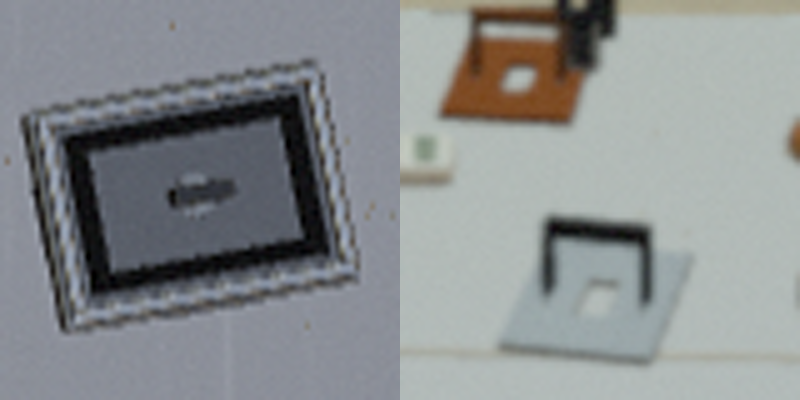

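Wing now lies in line with the hatch's long side (top px ≈ (394,244)), centre (541.3,−173.5). The grey cover's handle is at side px (310,226), as computed. Going down on the handle.

>>> servo_tool:
  deltas:
    - [0,0,0,-0.0015,0.001,0.03,0.05]
    - [0,0,0,-0.0015,0.001,0.07,0.05]
    - [0,0,0,-0.0015,0.001,0.1,0.05]
    - [0,0,0,-0.0015,0.001,0.125,0.05]
    - [0,0,0,-0.0015,0.001,0.145,0.05]
    - [0,0,0,-0.0015,0.001,0.154,0.05]
    - [0,0,0,-0.0015,0.001,0.154,0.05]

```text
time_s: 9.1
eef_pos: [535.4, 203.5, 20.3]
tcp_rot: [-3.141, -0.001, 2.961]
ft_force: [-0.5, 0.1, 0.6]
width: 50.0
grasp_force: 0.0
```

>>> servo_tool:
  deltas:
    - [0,0,0,0,0,0,0.0]
    - [0,0,0,0,0,0,0.0]
    - [0,0,0,0,0,0,0.0]
    - [0,0,0,0,0,0,0.0]
    - [0,0,0,0,0,0,0.0]
    - [0,0,0,0,0,0,0.0]
    - [0,0,0,0,0,0,0.0]
  newtons: 80

```text
time_s: 9.8
eef_pos: [536.7, 205.0, 22.6]
tcp_rot: [3.141, 0.002, 2.963]
ft_force: [-0.5, 0.2, 5.7]
width: 12.6
grasp_force: 78.8
```

```bash
python3 - <<'E'
from h import *
f,K,R,t=grab("top"); g=f.max(2).astype(float)
for lo,hi,z in((237,251,70),(237,251,57)):
    ys,xs=np.mgrid[lo:hi,384:405]; w=np.clip(95-g[lo:hi,384:405],0,60).ravel()
    Q=ray(np.c_[xs.ravel(),ys.ravel()],K,R,t,z)[:,:2]; c=(Q*w[:,None]).sum(0)/w.sum(); C=np.cov(Q.T,aweights=w); e,v=np.linalg.eigh(C)
    print("wing",c.round(1),np.degrees(np.arctan2(v[1,1],v[0,1]))%180,np.sqrt(e*12).round(1))
row([536,203,170],169.6)
E
```

```text
wing [ 541.1 -170.9] 99.60283766383384 [12.8 44.6]
wing [ 541.9 -173.3] 99.60283766383387 [13. 45.]
t9.8 pos [536.8 205.   22.6] rpy [1.7994e+02 1.3000e-01 1.6975e+02] F [0.1 0.7 5. ] w12.5 g78.8
  turn z 0.15 shift m [ 0.0004 -0.0021 -0.1474]
```

>>> servo_tool:
  deltas:
    - [0,0,0,0,0,-0.01,0]
    - [0,0,0,0,0,-0.03,0]
    - [0,0,0,0,0,-0.06,0]
    - [0,0,0,0,0,-0.09,0]
    - [0,0,0,0,0,-0.12,0]
    - [0,0,0,0,0,-0.13,0]
    - [0,0,0,0,0,-0.13,0]

```text
time_s: 10.55
eef_pos: [536.4, 204.6, 152.3]
tcp_rot: [3.141, 0.002, 2.963]
ft_force: [-0.1, 0.2, -3.5]
width: 12.5
grasp_force: 78.5
```

```bash
python3 - <<'E'
from h import *
row([541.5,-174,150],190.2)
E
```

```text
t10.6 pos [536.4 204.6 152.3] rpy [1.7997e+02 1.3000e-01 1.6975e+02] F [-0.1  0.2 -3.5] w12.5 g78.5
  turn z -20.45 shift m [-0.0724 -0.3716  0.0023]
```

>>> servo_tool:
  deltas:
    - [0,0,-1,-0.002,-0.01,0,0]
    - [0,0,-2,-0.006,-0.03,0,0]
    - [0,0,-3.5,-0.012,-0.06,0,0]
    - [0,0,-5,-0.018,-0.095,0,0]
    - [0,0,-7,-0.025,-0.13,0,0]
    - [0,0,-9,-0.032,-0.165,0,0]
    - [0,0,-11,-0.039,-0.2,0,0]
    - [0,0,-13,-0.046,-0.235,0,0]
    - [0,0,-15,-0.053,-0.27,0,0]
    - [0,0,-17,-0.06,-0.305,0,0]
    - [0,0,-18.5,-0.066,-0.335,0,0]
    - [0,0,-19.5,-0.07,-0.357,0,0]
    - [0,0,-20.4,-0.072,-0.368,0,0]
    - [0,0,-20.4,-0.072,-0.372,0,0]
    - [0,0,-20.4,-0.072,-0.372,0,0]
    - [0,0,-20.4,-0.072,-0.372,0,0]
    - [0,0,-20.4,-0.072,-0.372,0,0]

```text
time_s: 12.25
eef_pos: [540.5, -173.3, 151.0]
tcp_rot: [3.141, -0.0, -2.963]
ft_force: [0.0, 0.5, -3.9]
width: 12.8
grasp_force: 78.3
```

```bash
python3 - <<'E'
from h import *
row([541.5,-174,100],190.2)
f,K,R,t=grab("side")
print(proj([[541.5,-174,130],[541.5,-174,42]],K,R,t).round(1))
save("s5.png",cv2.resize(f[200:330,250:380],None,fx=4.6,fy=4.6,interpolation=cv2.INTER_CUBIC))
E
```

```text
t12.2 pos [ 540.5 -173.3  151. ] rpy [ 1.7999e+02 -1.0000e-02 -1.6976e+02] F [ 0.   0.5 -3.9] w12.8 g78.3
  turn z 0.04 shift m [-0.0008 -0.0009  0.051 ]
[[306.6 264.4]
 [306.7 289.5]]
```

View pics/s5.png

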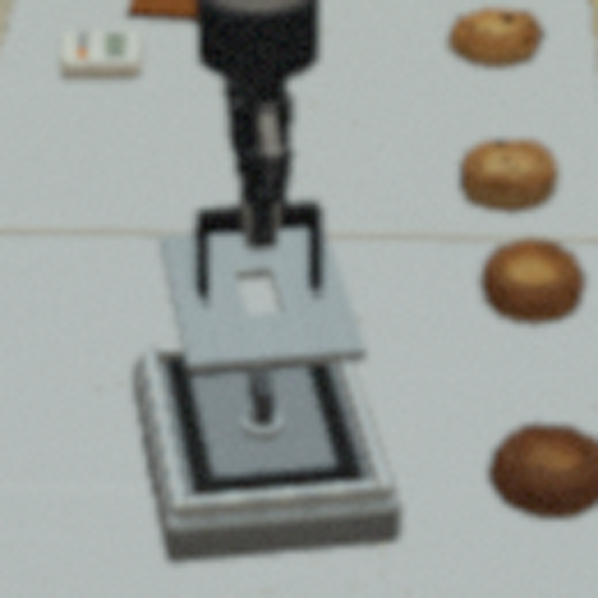

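Cover hangs level and parallel to the rim, centre at px (307,265), over the seat's axis as computed. The wing is in line beneath it. Lowering to just above the seal.

>>> servo_tool:
  deltas:
    - [0,0,0,-0.001,-0.001,0.01,0]
    - [0,0,0,-0.001,-0.001,0.025,0]
    - [0,0,0,-0.001,-0.001,0.04,0]
    - [0,0,0,-0.001,-0.001,0.05,0]
    - [0,0,0,-0.001,-0.001,0.06,0]
    - [0,0,0,-0.001,-0.001,0.068,0]
    - [0,0,0,-0.001,-0.001,0.075,0]
    - [0,0,0,-0.001,-0.001,0.08,0]
    - [0,0,0,-0.001,-0.001,0.083,0]
    - [0,0,0,-0.001,-0.001,0.083,0]

```text
time_s: 13.3
eef_pos: [541.6, -175.3, 67.9]
tcp_rot: [3.142, -0.0, -2.964]
ft_force: [-0.6, 0.1, -2.4]
width: 12.5
grasp_force: 78.3
```

>>> servo_tool:
  deltas:
    - [0,0,0,0,0,0.001,0]
    - [0,0,0,0,0,0.002,0]
    - [0,0,0,0,0,0.003,0]
    - [0,0,0,0,0,0.004,0]
    - [0,0,0,0,0,0.005,0]
    - [0,0,0,0,0,0.006,0]
    - [0,0,0,0,0,0.006,0]
    - [0,0,0,0,0,0.006,0]

```text
time_s: 14.1
eef_pos: [541.8, -175.4, 62.4]
tcp_rot: [-3.141, 0.0, -2.964]
ft_force: [-2.7, 0.3, 5.9]
width: 12.5
grasp_force: 79.5
```

>>> servo_tool:
  deltas:
    - [0,0,0,0,0,0.001,0]
    - [0,0,0,0,0,0.002,0]
    - [0,0,0,0,0,0.003,0]
    - [0,0,0,0,0,0.004,0]
    - [0,0,0,0,0,0.004,0]
    - [0,0,0,0,0,0.004,0]

```text
time_s: 14.7
eef_pos: [541.8, -175.4, 58.8]
tcp_rot: [-3.141, 0.0, -2.964]
ft_force: [-5.5, 0.4, 9.0]
width: 12.7
grasp_force: 80.1
```

>>> servo_tool:
  deltas:
    - [0,0,0,0,0,0.0005,0]
    - [0,0,0,0,0,0.001,0]
    - [0,0,0,0,0,0.0015,0]
    - [0,0,0,0,0,0.002,0]
    - [0,0,0,0,0,0.002,0]
    - [0,0,0,0,0,0.002,0]

```text
time_s: 15.3
eef_pos: [541.9, -175.4, 58.5]
tcp_rot: [-3.14, -0.0, -2.964]
ft_force: [-14.8, 1.2, 28.5]
width: 12.7
grasp_force: 83.0
```

>>> servo_tool:
  deltas:
    - [0,0,0,0,0,-0.0007,0]
    - [0,0,0,0,0,-0.0007,0]
    - [0,0,0,0,0,-0.0007,0]
    - [0,0,0,0,0,-0.0007,0]

```text
time_s: 15.7
eef_pos: [541.9, -175.4, 58.5]
tcp_rot: [-3.14, -0.0, -2.964]
ft_force: [-10.6, 0.6, 21.4]
width: 12.4
grasp_force: 81.7
```

```bash
python3 - <<'E'
from h import *
f,K,R,t=grab("side")
save("s6.png",cv2.resize(f[230:330,260:360],None,fx=6,fy=6,interpolation=cv2.INTER_CUBIC))
row([541.5,-174,58],190.2); print(robot.sense()["wrist_torque"])
E
```

```text
t15.8 pos [ 541.8 -175.4   58.5] rpy [-1.7992e+02 -1.0000e-02 -1.6985e+02] F [-10.5   0.5  20. ] w12.4 g81.7
  turn z -0.05 shift m [0.0001 0.0015 0.0005]
[ 0.28136422  2.20376462 -0.01512598]
```

View pics/s6.png

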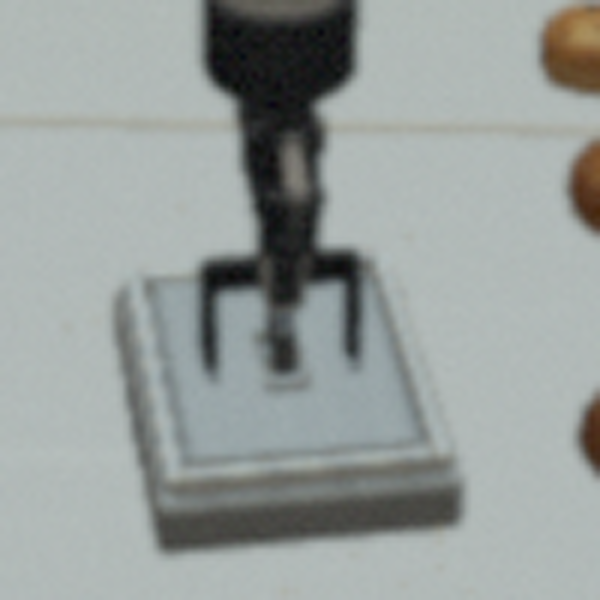

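The cover sits inside the rim with an even gap all round, and the wing stands up through its slot (crop px (285,350)). It is on the stop at 20 N of push and still gripped, so I'm handing in.

```bash
python3 -c "
from cell import robot
print(robot.finish_job())"
```

```text
the job is handed in; nothing more can be done
None
```

I turned the wing in line with the hatch's long side, then set the cover inside the rim. It is held flush on the pressed seal at about 20 N, and I handed the job in at 15.8 s without letting go.

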